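Sort printing blanks into their sample-marked trays

ROBOT

A 6-joint arm with a two-finger parallel gripper is mounted at the origin on the work surface. World frame = base frame: x ahead of the robot, y to its left, z up, the work surface at z = 0. Lengths are in mm, angles in rad, forces in N, time in s.
With the tool pointing down it reaches from about 325 to 750 mm from the base axis. Payload 7.6 kg.
Tool frame: the origin (TCP) lies midway between the tips of the shut fingers; the grasp point (between the pads) lies 19 mm behind it; z points along the fingers, y is the line along which they close (so a half turn about z gives the same grasp; the last joint's range is limited). The gripper opens to 85 mm and grips with 20 to 120 N. Pads are 22 mm wide; open, the fingers measure 114 mm over their backs; the gripper's body (76 mm by 85 mm) begins 54 mm behind the grasp point. The pads swing forward as they close: fully open they stand 13 mm farther back than shut.
Start: joints at [-1.355, 0.052, 1.401, -0, 1.689, -0.07], TCP at [148.035, -503.718, 231.323] pointing down, gripper open.
Joint ranges: [-2.9, 2.9], [-0.91, 2.17], [0.12, 2.37], [-1.06, 4.2], [0.26, 2.73], [-2.93, 2.93]. Speed limits (rad/s): [2.57, 2.57, 3.01, 3.14, 3.14, 3.14].

INTERFACE

Orientations are given as a unit quaternion [w, x, y, z].
In Python, from station import r gives the robot as it stands. The module is installed in compiled form; this text tells all that it offers.
- The arm moves only by the tool play_rows, never from a script. Its argument "targets" is a list of rows, each a list of 3 entries, a list of its own where there are three numbers: the shift along the tool's x, y, z in m, then the turn, a rotation vector about the tool's x, y, z in rad, then the finger opening in m, from 0 to 0.0854. A call has 1 to 5 rows; each row is the pose to reach, as a shift and turn from the pose commanded when the call began, along the tool's axes at that moment; what a row does not reach only later rows make up. A row lasts 1/12 s, in which the tool goes at most 41.7 mm and 7.16 degrees, less where a joint would pass 70% of its speed; a pose out of reach is approached as far as the arm can. A call with a gripper value outside its range is refused whole. The fingers move at their own pace and stop on an object; "force" is the grip in N (left out, the last holds). Time passes only in rows, so rows that repeat a pose let the fingers close. It gives the time, the measured TCP pose, the force, the opening and the grip force at its end, in the units of the state.
- r.get_state(): the state, without advancing time (a new reading comes with each control period).
- r.capture(name): name is "scene" or "top"; returns the picture (400x640x3 uint8, red, green, blue); there is no depth.
- r.camera_info(name): a dict with "fx", "fy", "cx", "cy" (pixels), "world_from_camera" (4x4, takes a point from camera to world coordinates). Camera axes: x right, y down, z forward; pixel columns grow to the right and rows downward; lengths in mm; the calibration is good to about 2 mm. A picture is of the moment at which its call begins. camera_info takes no time and is no camera call.
- r.sign_off(): hands the job in; it is judged then, once.
Trained networks look in the newest picture that a camera, given by its name, has taken for a name from the list of things; names that differ only in an ending like _2 or _b are one class to them, and where a whole thing is asked for, a point or a joint stands for the part that bears it (a point fixed in the world has none). Each returns a list of dicts, best first, with "confidence" (0 to 1); they miss things now and then, are a little off and sometimes report something else, mostly with a low value. They report only what shows in the picture. A call takes as long as a camera call. They do not tell look-alikes from the thing itself.
- r.search_frame(camera, query): "at" ([x, y, z] in mm, in world coordinates, good to about 4 mm: the middle of the surface that is visible of it).
- r.mark_of(camera, query): "at" ([x, y, z] in mm, in world coordinates, good to about 4 mm: a listed point, or the origin of a listed thing).
The state is a dict: "t": time; "joints": joint angles; "dq": joint speeds; "effort": joint torques, N m; "tcp_pos": TCP position; "ee_rot": TCP orientation; "force": force on the tool from outside, world axes, zero at the start; "ft_torque": the same for the moment, N m; "finger_gap": finger opening in mm; "gripper_force": force on a finger pad.
Only numpy, scipy, OpenCV 4.12 (cv2) and the standard library are available. Lean on these libraries where they do the work, as an engineer would, in place of code of your own. Each camera call takes 0.05 s, during which the arm holds its last target. There are 200 camera calls.

TASK

Sort the five loose white printing blanks on the desk (two round fridge magnets, two square ones and one shot cup) into the three grey trays: each belongs in the tray whose ledge carries a glued-on sample of the same kind. Set them down rather than dropping them: the magnets flat on the tray floor, side by side and not on top of one another, the cup standing upright. Leave the tape roll and the red knob lying where they are.

Things in the scene. Friction and masses are not known exactly. Their poses are not given: they have to be found in the camera images.
- round_a: White round magnet blank, a flat disc 50 mm across and 12 mm thick, 20 to 45 g, lying flat. Origin: centre of its underside; z up.
- round_b: White round magnet blank, a flat disc 50 mm across and 12 mm thick, 20 to 45 g, lying flat. Origin: centre of its underside; z up. The same as the other one.
- square_a: White square magnet blank, a flat tile 46 x 46 mm and 12 mm thick, 20 to 45 g, lying flat; its sides run along its own x and y. Origin: centre of its underside; z up.
- square_b: White square magnet blank, a flat tile 46 x 46 mm and 12 mm thick, 20 to 45 g, lying flat; its sides run along its own x and y. Origin: centre of its underside; z up. The same as the other one.
- cup: White ceramic shot cup without handle, straight-sided, 44 mm across and 50 mm high, wall 4 mm, about 65 to 125 g, standing mouth up. Origin: centre of its underside; z up.
- tray_round: Fixed grey open tray for the round magnets; all three alike. Outside 128 mm (x) by 158 mm (y), 22 mm high, walls 4 mm, floor top 4 mm above the desk. Origin: under the centre of the open box, on the desk; z up. A black ledge on its +x side (x 64 to 126 mm, full width, 12 mm high) carries at x 96 mm its glued sample: one white disc as above, 50 mm across, top at 24 mm.
- tray_square: Fixed grey open tray for the square magnets; all three alike. Outside 128 mm (x) by 158 mm (y), 22 mm high, walls 4 mm, floor top 4 mm above the desk. Origin: under the centre of the open box, on the desk; z up. A black ledge on its +x side (x 64 to 126 mm, full width, 12 mm high) carries at x 96 mm its glued sample: one white tile as above, 46 mm square, top at 24 mm.
- tray_cup: Fixed grey open tray for the shot cup; all three alike. Outside 128 mm (x) by 158 mm (y), 22 mm high, walls 4 mm, floor top 4 mm above the desk. Origin: under the centre of the open box, on the desk; z up. A black ledge on its +x side (x 64 to 126 mm, full width, 12 mm high) carries at x 96 mm its glued sample: one white shot cup as above, standing, top at 62 mm.
- tape: Bystander, to be left alone: loose roll of amber heat-resistant tape lying flat, 60 mm across, hole 38 mm, 18 mm high. Origin: centre of its underside.
- knob: Bystander, to be left alone: loose spare pressure knob of the press, red with six lobes, 58 mm across and 28 mm high, standing on a 48 mm dark foot. Origin: centre of its underside.
Things that resemble listed ones, but are neither listed nor needed, are in the scene too. What is shaped like the round_b but black or green is not meant.

How it is judged (in metres and radians):
At the end, for the whole second after the job is handed in: Each magnet and the cup is in the tray with the sample of its kind (centre within 45 mm along the tray's x and 60 mm along its y of the tray's centre), its underside less than 8 mm above the tray's underside, tilted less than 0.1 rad, at rest (x of round_a in the frame of tray_round between -0.045 and 0.045 m and y of round_a in the frame of tray_round between -0.06 and 0.06 m and z of each of round_a, round_b in the frame of tray_round below 0.008 m and angle between each of round_a, round_b, square_a, square_b, cup's own z axis and vertical below 0.1 rad and linear speed of each of round_a, round_b, square_a, square_b, cup below 0.02 m/s and x of round_b in the frame of tray_round between -0.045 and 0.045 m and y of round_b in the frame of tray_round between -0.06 and 0.06 m and x of square_a in the frame of tray_square between -0.045 and 0.045 m and y of square_a in the frame of tray_square between -0.06 and 0.06 m and z of each of square_a, square_b in the frame of tray_square below 0.008 m and x of square_b in the frame of tray_square between -0.045 and 0.045 m and y of square_b in the frame of tray_square between -0.06 and 0.06 m and x of cup in the frame of tray_cup between -0.045 and 0.045 m and y of cup in the frame of tray_cup between -0.06 and 0.06 m and z of cup in the frame of tray_cup below 0.008 m); the robot touches nothing.
It fails at once if a blank falls freely while more than 60 mm above the desk (dropped instead of set down) ((height (world z) of round_a above 0.06 m and contact force between round_a and anything else below 0.01 N) or (height (world z) of round_b above 0.06 m and contact force between round_b and anything else below 0.01 N) or (height (world z) of square_a above 0.06 m and contact force between square_a and anything else below 0.01 N) or (height (world z) of square_b above 0.06 m and contact force between square_b and anything else below 0.01 N) or (height (world z) of cup above 0.06 m and contact force between cup and anything else below 0.01 N)).
It fails at once if the tape roll or the red knob is moved more than 30 mm (distance of any of tape, knob from where it was at the start of the episode above 0.03 m).
It also fails if it takes over 115 s, if anything falls off the work surface, if the arm or the gripper's body presses on something with over 40 N, if the wrist force passes 120 N, or if a joint passes its speed limit or range.

## Working session

There is one attempt and no reset: what is moved stays moved. The work goes in short steps, Python scripts to look and compute and a tool call to move; the robot and the scene stay as the last step left them, time stands still between calls to the robot, and variables do not carry over. Pictures are saved under pics/ and viewed, at most 14 in all, crops included, and the job is handed in when it is done.

Besides the shell and the picture viewer there is one more tool, called after ">>>" as a command line: name --argument value ..., lists and objects as JSON in quotes. play_rows: Moves the arm, as the interface text tells. Its arguments: {"type":"object","properties":{"targets":{"type":"array"},"force":{"type":"number"}},"required":["targets"]}

```bash
mkdir -p pics
python3 - <<'E'
from station import r
import cv2
for c in ["top","scene"]:
    im=r.capture(c); cv2.imwrite(f"pics/{c}0.png",im[:,:,::-1])
    i=r.camera_info(c); print(c,i["fx"],i["fy"],i["cx"],i["cy"]); print(i["world_from_camera"])
for q in ["round_a","square_a","cup","tray_round","tray_square","tray_cup","tape","knob"]:
    for d in r.mark_of("top",q): print(q,[round(x) for x in d["at"]],round(d["confidence"],2))
s=r.get_state(); print(s["t"],s["tcp_pos"],s["ee_rot"],s["finger_gap"])
E
```

```text
top 403.1295473880423 403.1295473880423 320.3191157223196 196.84549239570566
[[-1.02888701e-02 -9.99692315e-01  2.25702280e-02  4.68165571e+02]
 [-9.99718375e-01  1.07666071e-02  2.11482972e-02 -1.11000205e+01]
 [-2.13847949e-02 -2.23462796e-02 -9.99521553e-01  1.11243062e+03]
 [ 0.00000000e+00  0.00000000e+00  0.00000000e+00  1.00000000e+00]]
scene 365.65922201826976 365.65922201826976 307.8344964920772 192.96776714733124
[[ 7.45840983e-01  4.70620168e-01 -4.71421134e-01  8.77982046e+02]
 [ 6.65854149e-01 -5.46870689e-01  5.07514238e-01 -4.04448889e+02]
 [-1.89599641e-02 -6.92422637e-01 -7.21242963e-01  6.39553097e+02]
 [ 0.00000000e+00  0.00000000e+00  0.00000000e+00  1.00000000e+00]]
round_a [664, -182, 0] 0.74
round_a [328, 118, 0] 0.65
round_a [351, 17, -2] 0.62
round_a [449, 8, -3] 0.49
square_a [674, 189, -3] 0.73
square_a [440, 145, 4] 0.68
square_a [540, 171, -2] 0.53
cup [538, -173, 1] 0.64
tray_round [640, 19, -2] 0.82
tray_square [512, 371, -1] 0.58
tray_cup [504, -369, 0] 0.67
tray_cup [441, 143, 3] 0.4
tape [439, -137, 2] 0.8
knob [542, 167, -1] 0.7
0.5 [ 148.05683995 -503.71010504  231.29567364] [1.95525913e-05 9.89804580e-01 1.42432066e-01 2.06008643e-05] 85.61837837210322
```

View pics/top0.png

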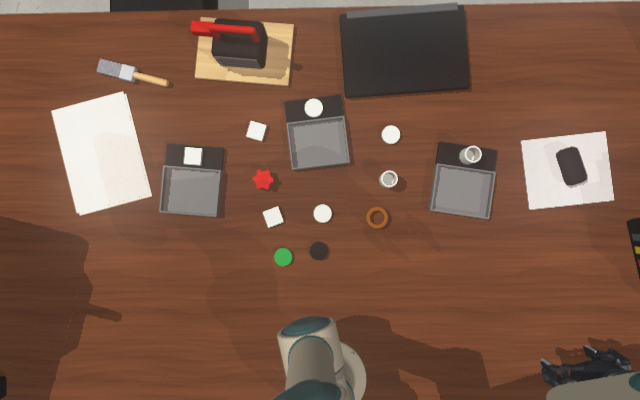

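View pics/scene0.png

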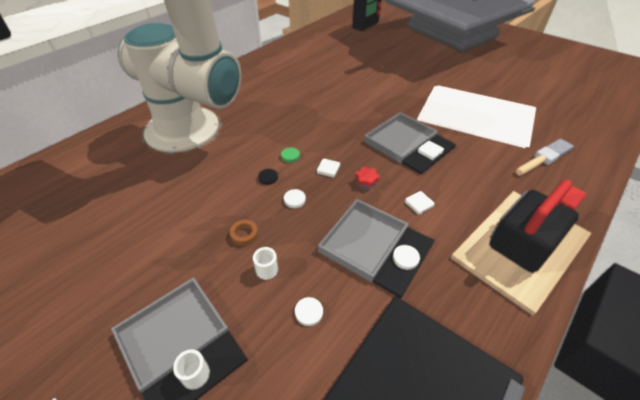

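The top picture's candidates are:
- **White discs:** loose at (391,134) and (322,214). The one at (313,107) is a glued sample, and green (283,257) and black (319,251) are look-alikes.
- **White squares:** loose at (257,131) and (273,217). The one at (193,156) is a sample.
- **Cups:** loose at (389,179). The one at (472,155) is a sample.

The tape is at (377,217) and the knob at (263,180). I pick the loose white ones that are not on a ledge, and will measure them and check a crop.

```bash
cat > h.py <<'E'
import numpy as np, cv2
from station import r
def px2w(cam,u,v,z):
    i=r.camera_info(cam); T=np.array(i["world_from_camera"])
    d=T[:3,:3]@np.array([(u-i["cx"])/i["fx"],(v-i["cy"])/i["fy"],1]); o=T[:3,3]
    return (o+d*(z-o[2])/d[2])
E
python3 - <<'E'
from h import *
im=cv2.imread("pics/top0.png"); hsv=cv2.cvtColor(im,cv2.COLOR_BGR2HSV)
def blobs(m,z,lo,hi):
    cs,_=cv2.findContours(m,cv2.RETR_EXTERNAL,cv2.CHAIN_APPROX_NONE)
    for c in cs:
        a=cv2.contourArea(c)
        if not lo<a<hi: continue
        M=cv2.moments(c); u,v=M["m10"]/M["m00"],M["m01"]/M["m00"]
        if not 90<v<270: continue
        w=np.array([px2w("top",p[0][0],p[0][1],z)[:2] for p in c],np.float32)
        (x,y),(a1,b1),an=cv2.minAreaRect(w)
        print((round(u),round(v)),"cen",px2w("top",u,v,z)[:2].round(1),"rect",round(x,1),round(y,1),round(a1,1),round(b1,1),round(an,1),"area",a)
print("white z12"); blobs(((hsv[...,1]<60)&(hsv[...,2]>165)).astype(np.uint8),12,100,1200)
print("cup z50");blobs(((hsv[...,1]<70)&(hsv[...,2]>130)).astype(np.uint8),50,100,1200)
print("grey z22"); blobs(((hsv[...,1]<45)&(hsv[...,2]>60)&(hsv[...,2]<165)).astype(np.uint8),22,1500,6000)
c=im[85:285,150:510]; cv2.imwrite("pics/crop0.png",cv2.resize(c,(800,444),interpolation=cv2.INTER_CUBIC))
E
```

```text
white z12
(273, 217) cen [440.5 143.4] rect 440.5 143.4 47.4 46.4 19.9 area 264.0
(322, 213) cen [448.7   7.5] rect 448.9 6.7 48.2 48.2 44.4 area 242.0
(389, 178) cen [ 541.5 -174.6] rect 541.0 -175.4 44.2 44.3 44.2 area 212.0
(192, 156) cen [610.4 363.7] rect 610.4 363.8 46.0 47.5 84.6 area 255.5
(472, 154) cen [ 605.6 -400.2] rect 607.7 -399.7 53.0 45.1 62.3 area 233.5
(390, 134) cen [ 662.4 -181.2] rect 662.6 -181.2 46.3 49.3 89.2 area 246.0
(256, 130) cen [677.9 188.1] rect 678.1 188.0 46.7 47.3 73.3 area 258.0
(313, 107) cen [738.8  28.9] rect 740.0 28.4 46.7 49.7 89.4 area 242.5
cup z50
(273, 217) cen [441.5 138.2] rect 441.5 138.2 46.4 45.5 20.2 area 274.0
(322, 213) cen [449.3   7.3] rect 449.6 7.4 47.4 47.4 89.4 area 254.0
(388, 179) cen [ 538.4 -167.7] rect 538.0 -167.4 43.5 48.2 26.0 area 235.0
(192, 156) cen [605.2 350.9] rect 605.2 350.5 48.1 46.7 84.6 area 277.0
(471, 154) cen [ 599.8 -383.7] rect 601.6 -383.6 54.7 44.7 89.3 area 278.0
(390, 134) cen [ 655.2 -174.6] rect 655.9 -174.0 47.3 47.6 89.2 area 262.0
(256, 130) cen [670.3 181. ] rect 670.4 180.9 46.7 46.4 73.3 area 273.0
(313, 107) cen [729.7  27.9] rect 730.6 28.3 47.8 48.0 89.1 area 256.0
grey z22
(463, 186) cen [ 518.8 -370.9] rect 533.5 -373.1 162.2 186.7 80.8 area 3385.5
(191, 184) cen [532.5 363.8] rect 541.8 363.8 162.1 186.9 84.7 area 3430.5
(318, 137) cen [655.9  16. ] rect 668.8 20.7 186.8 156.7 6.3 area 3226.0
```

View pics/crop0.png

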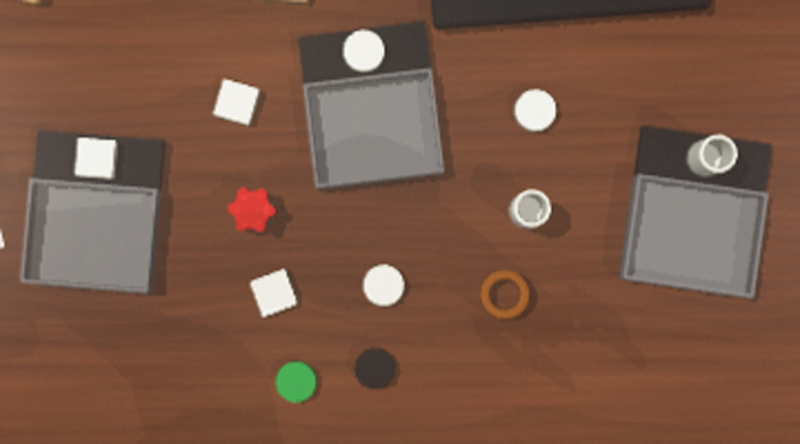

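The crop confirms two loose discs, two loose squares and one loose cup. The knob, tape, green disc, black disc and glued samples are all separate from them. The sizes come out right (47–48 mm; cup rim 44), so I'm planning all the legs now.

```bash
cat > plan.py <<'E'
import numpy as np, sys
def leg(p,q):  # p,q: x,y,z,yaw ; prints calls of <=5 rows, keeps rounding error
    p=np.array(p,float); q=np.array(q,float)
    while True:
        d=q-p
        n=max(np.linalg.norm(d[:3])/170, abs(d[3])/0.56); k=max(1,int(np.ceil(n-0.02)))
        s=d/k; c,t=np.cos(p[3]),np.sin(p[3])
        sh=np.round([(c*s[0]+t*s[1])/1000,(t*s[0]-c*s[1])/1000,-s[2]/1000],3); tz=round(-s[3],2)
        print("   ",list(map(float,sh)),"turn",float(tz))
        p=p+[1000*(c*sh[0]+t*sh[1]),1000*(t*sh[0]-c*sh[1]),-1000*sh[2],-tz]
        if k==1: return p
E
python3 - <<'E'
from plan import leg
from math import radians as R
p=[148.05,-503.7,231.3,0.2858]
jobs={"cup":((539.5,-170,8,R(81)),(504,-367,12.5,R(81)),50),
"round2":((663,-181.5,1,R(96)),(644.3,-16.3,5,R(96)),50),
"round1":((449,7.5,1,R(96)),(636.7,53.3,5,R(96)),50),
"sqA":((440.3,144,1,R(109.9)),(509.5,334.7,5,R(84.2)),50),
"sqB":((677,188,1,R(73.3)),(516.5,404.3,5,R(84.2)),50)}
for n,(g,t,h) in jobs.items():
    def up(a,z): return [a[0],a[1],z,a[3]]
    print(n,"hover");p=leg(p,up(g,100))
    print(" down");p=leg(p,g)
    print(" lift");p=leg(p,up(p,h))
    print(" carry");p=leg(p,up(t,h))
    print(" set");p=leg(p,t)
    print(" up");p=leg(p,up(p,100))
E
```

```text
cup hover
    [0.117, -0.052, 0.033] turn -0.28
    [0.128, -0.018, 0.033] turn -0.28
    [0.127, 0.018, 0.033] turn -0.28
    [0.118, 0.052, 0.032] turn -0.29
 down
    [-0.0, 0.0, 0.092] turn 0.0
 lift
    [0.0, 0.0, -0.042] turn -0.0
 carry
    [-0.1, -0.002, 0.0] turn 0.0
    [-0.1, -0.003, 0.0] turn 0.0
 set
    [-0.0, 0.0, 0.038] turn 0.0
 up
    [0.0, 0.0, -0.088] turn -0.0
round2 hover
    [0.104, 0.064, 0.0] turn -0.13
    [0.094, 0.078, 0.0] turn -0.13
 down
    [0.0, -0.0, 0.099] turn 0.0
 lift
    [0.0, 0.0, -0.049] turn -0.0
 carry
    [0.166, -0.002, 0.0] turn 0.0
 set
    [0.0, 0.0, 0.045] turn 0.0
 up
    [0.0, 0.0, -0.095] turn -0.0
round1 hover
    [0.022, -0.096, 0.0] turn 0.0
    [0.023, -0.095, 0.0] turn 0.0
 down
    [-0.0, -0.0, 0.099] turn 0.0
 lift
    [0.0, 0.0, -0.049] turn -0.0
 carry
    [0.013, 0.096, 0.0] turn 0.0
    [0.012, 0.095, 0.0] turn 0.0
 set
    [0.0, 0.0, 0.045] turn 0.0
 up
    [0.0, 0.0, -0.095] turn -0.0
sqA hover
    [0.056, -0.093, 0.0] turn -0.12
    [0.066, -0.085, 0.0] turn -0.12
 down
    [-0.0, -0.0, 0.099] turn -0.0
 lift
    [0.0, 0.0, -0.049] turn -0.0
 carry
    [0.078, 0.065, 0.0] turn 0.22
    [0.09, 0.046, 0.0] turn 0.23
 set
    [0.0, -0.0, 0.045] turn -0.0
 up
    [0.0, 0.0, -0.095] turn -0.0
sqB hover
    [-0.064, 0.091, 0.0] turn 0.09
    [-0.056, 0.096, 0.0] turn 0.1
 down
    [0.0, 0.0, 0.099] turn -0.0
 lift
    [0.0, 0.0, -0.049] turn -0.0
 carry
    [0.08, -0.108, 0.0] turn -0.1
    [0.091, -0.1, 0.0] turn -0.09
 set
    [-0.0, 0.0, 0.045] turn -0.0
 up
    [0.0, 0.0, -0.095] turn -0.0
```

>>> play_rows --targets '[[[0.117,-0.052,0.033],[0,0,-0.28],0.07],[[0.117,-0.052,0.033],[0,0,-0.28],0.07],[[0.117,-0.052,0.033],[0,0,-0.28],0.07],[[0.117,-0.052,0.033],[0,0,-0.28],0.07],[[0.117,-0.052,0.033],[0,0,-0.28],0.07]]' --force 50

```text
t: 0.92
tcp_pos: [247.0, -419.2, 197.7]
ee_rot: [-0.001, 0.96, 0.281, -0.0]
force: [0.0, 0.2, 0.5]
finger_gap: 69.9
gripper_force: 0.0
```

>>> play_rows --targets '[[[0.128,-0.018,0.033],[0,0,-0.28],0.07],[[0.128,-0.018,0.033],[0,0,-0.28],0.07],[[0.128,-0.018,0.033],[0,0,-0.28],0.07],[[0.128,-0.018,0.033],[0,0,-0.28],0.07],[[0.128,-0.018,0.033],[0,0,-0.28],0.07]]'

```text
t: 1.33
tcp_pos: [344.7, -336.5, 165.0]
ee_rot: [-0.0, 0.912, 0.411, -0.0]
force: [-0.2, -0.5, 1.1]
finger_gap: 70.3
gripper_force: 0.0
```

>>> play_rows --targets '[[[0.127,0.018,0.033],[0,0,-0.28],0.07],[[0.127,0.018,0.033],[0,0,-0.28],0.07],[[0.127,0.018,0.033],[0,0,-0.28],0.07],[[0.127,0.018,0.033],[0,0,-0.28],0.07],[[0.127,0.018,0.033],[0,0,-0.28],0.07]]'

```text
t: 1.75
tcp_pos: [442.1, -254.3, 132.1]
ee_rot: [-0.0, 0.846, 0.534, -0.0]
force: [0.1, -0.2, -0.0]
finger_gap: 69.8
gripper_force: 0.0
```

>>> play_rows --targets '[[[0.118,0.052,0.032],[0,0,-0.29],0.07],[[0.118,0.052,0.032],[0,0,-0.29],0.07],[[0.118,0.052,0.032],[0,0,-0.29],0.07],[[0.118,0.052,0.032],[0,0,-0.29],0.07],[[0.118,0.052,0.032],[0,0,-0.29],0.07]]'

```text
t: 2.17
tcp_pos: [539.7, -170.8, 100.1]
ee_rot: [-0.0, 0.76, 0.65, -0.0]
force: [0.1, -0.5, -0.2]
finger_gap: 69.8
gripper_force: 0.0
```

Tracking is accurate, so I'll lower and close on the cup.

>>> play_rows --targets '[[[0,0,0.03],[0,0,0],0.07],[[0,0,0.06],[0,0,0],0.07],[[0,0,0.08],[0,0,0],0.07],[[0,0,0.092],[0,0,0],0.07],[[0,0,0.092],[0,0,0],0.07]]'

```text
t: 2.58
tcp_pos: [537.1, -171.7, 6.4]
ee_rot: [-0.002, 0.761, 0.649, -0.001]
force: [-0.3, 0.6, 0.1]
finger_gap: 70.2
gripper_force: 0.0
```

>>> play_rows --targets '[[[0,0,0],[0,0,0],0.06],[[0,0,0],[0,0,0],0.05],[[0,0,0],[0,0,0],0.04],[[0,0,0],[0,0,0],0.036],[[0,0,0],[0,0,0],0.036]]'

```text
t: 3.0
tcp_pos: [540.7, -170.8, 10.8]
ee_rot: [0.002, 0.76, 0.65, 0.001]
force: [-0.8, -1.3, 6.6]
finger_gap: 42.2
gripper_force: 51.4
```

>>> play_rows --targets '[[[0,0,0],[0,0,0],0.036],[[0,0,0],[0,0,0],0.036]]'

```text
t: 3.17
tcp_pos: [540.7, -170.8, 10.8]
ee_rot: [0.002, 0.76, 0.65, 0.001]
force: [-1.0, -3.1, 6.3]
finger_gap: 42.4
gripper_force: 51.4
```

>>> play_rows --targets '[[[0,0,-0.01],[0,0,0],0.036],[[0,0,-0.02],[0,0,0],0.036],[[0,0,-0.03],[0,0,0],0.036],[[0,0,-0.042],[0,0,0],0.036],[[0,0,-0.042],[0,0,0],0.036]]'

```text
t: 3.58
tcp_pos: [541.1, -170.3, 54.0]
ee_rot: [0.002, 0.76, 0.65, 0.001]
force: [0.1, 0.5, -0.5]
finger_gap: 42.2
gripper_force: 50.8
```

>>> play_rows --targets '[[[-0.02,0,0],[0,0,0],0.036],[[-0.045,-0.001,0],[0,0,0],0.036],[[-0.07,-0.001,0],[0,0,0],0.036],[[-0.09,-0.002,0],[0,0,0],0.036],[[-0.1,-0.002,0],[0,0,0],0.036]]'

```text
t: 4.0
tcp_pos: [521.4, -270.4, 50.4]
ee_rot: [0.0, 0.76, 0.65, -0.0]
force: [0.1, -0.3, -1.6]
finger_gap: 42.1
gripper_force: 50.8
```

>>> play_rows --targets '[[[-0.02,0,0],[0,0,0],0.036],[[-0.045,-0.001,0],[0,0,0],0.036],[[-0.07,-0.002,0],[0,0,0],0.036],[[-0.09,-0.003,0],[0,0,0],0.036],[[-0.1,-0.003,0],[0,0,0],0.036]]'

```text
t: 4.42
tcp_pos: [503.0, -368.3, 50.3]
ee_rot: [0.0, 0.76, 0.65, -0.0]
force: [-0.6, -0.2, -0.7]
finger_gap: 42.4
gripper_force: 50.8
```

The cup was gripped with the TCP at 10.8, so it should stand on the tray floor at about 14.8.

>>> play_rows --targets '[[[0,0,0.012],[0,0,0],0.036],[[0,0,0.022],[0,0,0],0.036],[[0,0,0.03],[0,0,0],0.036],[[0,0,0.034],[0,0,0],0.036],[[0,0,0.034],[0,0,0],0.036]]'

```text
t: 4.83
tcp_pos: [503.7, -365.0, 15.3]
ee_rot: [-0.001, 0.759, 0.651, -0.0]
force: [-0.6, 0.3, -1.0]
finger_gap: 42.3
gripper_force: 50.9
```

>>> play_rows --targets '[[[0,0,0],[0,0,0],0.036],[[0,0,0],[0,0,0],0.036]]'

```text
t: 5.0
tcp_pos: [503.8, -365.8, 15.9]
ee_rot: [-0.0, 0.759, 0.651, -0.0]
force: [-0.3, 0.7, -0.2]
finger_gap: 42.3
gripper_force: 50.9
```

Run:
```python
from h import *
cv2.imwrite("pics/s1.png",r.capture("scene")[:,:,::-1])
```

```text
(no output)
```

View pics/s1.png

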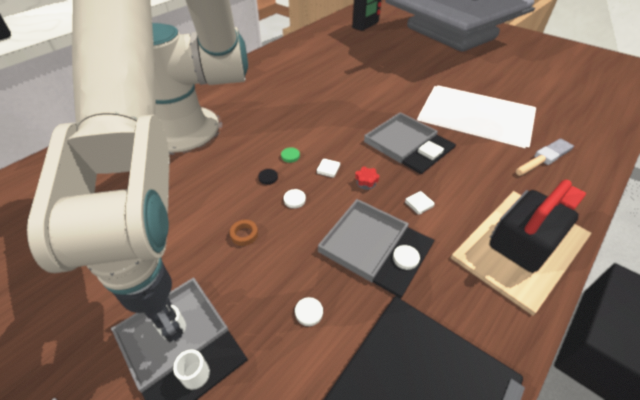

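The cup is at (170,320), inside its tray next to the sample, and everything else is untouched. I'll lower it a last 1 mm, release and rise.

>>> play_rows --targets '[[[0,0,0.001],[0,0,0],0.036],[[0,0,0.001],[0,0,0],0.036],[[0,0,0.001],[0,0,0],0.044],[[0,0,0.001],[0,0,0],0.052],[[0,0,0.001],[0,0,0],0.062]]'

```text
t: 5.47
tcp_pos: [503.8, -366.7, 15.5]
ee_rot: [0.0, 0.76, 0.65, 0.0]
force: [-0.5, 0.4, 0.5]
finger_gap: 61.5
gripper_force: 0.0
```

>>> play_rows --targets '[[[0,0,0],[0,0,0],0.066],[[0,0,-0.01],[0,0,0],0.066],[[0,0,-0.03],[0,0,0],0.066],[[0,0,-0.06],[0,0,0],0.07],[[0,0,-0.085],[0,0,0],0.07]]'

```text
t: 5.88
tcp_pos: [503.7, -366.6, 102.5]
ee_rot: [0.0, 0.76, 0.65, 0.0]
force: [0.5, -0.8, 1.2]
finger_gap: 70.3
gripper_force: 0.0
```

>>> play_rows --targets '[[[0.104,0.064,0],[0,0,-0.13],0.07],[[0.104,0.064,0],[0,0,-0.13],0.07],[[0.104,0.064,0],[0,0,-0.13],0.07],[[0.104,0.064,0],[0,0,-0.13],0.07],[[0.104,0.064,0],[0,0,-0.13],0.07]]'

```text
t: 6.3
tcp_pos: [584.2, -272.0, 101.1]
ee_rot: [0.0, 0.715, 0.699, 0.0]
force: [-0.8, 0.1, -0.6]
finger_gap: 70.3
gripper_force: 0.0
```

>>> play_rows --targets '[[[0.094,0.078,0],[0,0,-0.13],0.07],[[0.094,0.078,0],[0,0,-0.13],0.07],[[0.094,0.078,0],[0,0,-0.13],0.07],[[0.094,0.078,0],[0,0,-0.13],0.07],[[0.094,0.078,0],[0,0,-0.13],0.07]]'

```text
t: 6.72
tcp_pos: [663.7, -181.0, 100.4]
ee_rot: [0.0, 0.668, 0.744, -0.0]
force: [-0.7, -0.8, -0.2]
finger_gap: 70.1
gripper_force: 0.0
```

>>> play_rows --targets '[[[0,0,0.03],[0,0,0],0.07],[[0,0,0.06],[0,0,0],0.07],[[0,0,0.08],[0,0,0],0.07],[[0,0,0.091],[0,0,0],0.07],[[0,0,0.098],[0,0,0],0.07]]'

```text
t: 7.13
tcp_pos: [661.8, -183.2, 0.8]
ee_rot: [-0.001, 0.67, 0.743, -0.001]
force: [0.6, -0.3, 0.4]
finger_gap: 70.0
gripper_force: 0.0
```

>>> play_rows --targets '[[[0,0,0.001],[0,0,0],0.065],[[0,0,0.001],[0,0,0],0.058],[[0,0,0.001],[0,0,0],0.052],[[0,0,0.001],[0,0,0],0.044],[[0,0,0.001],[0,0,0],0.042]]'

```text
t: 7.55
tcp_pos: [664.5, -182.3, 4.1]
ee_rot: [0.002, 0.669, 0.743, 0.001]
force: [-0.8, -0.1, 5.5]
finger_gap: 47.4
gripper_force: 51.6
```

>>> play_rows --targets '[[[0,0,0],[0,0,0],0.042],[[0,0,0],[0,0,0],0.042]]'

```text
t: 7.72
tcp_pos: [664.5, -182.4, 4.1]
ee_rot: [0.002, 0.669, 0.743, 0.001]
force: [-0.4, -0.6, 5.8]
finger_gap: 47.2
gripper_force: 51.6
```

>>> play_rows --targets '[[[0,0,-0.01],[0,0,0],0.042],[[0,0,-0.02],[0,0,0],0.042],[[0,0,-0.03],[0,0,0],0.042],[[0,0,-0.042],[0,0,0],0.042],[[0,0,-0.049],[0,0,0],0.042]]'

```text
t: 8.13
tcp_pos: [664.1, -181.9, 53.1]
ee_rot: [0.001, 0.669, 0.743, 0.001]
force: [-0.4, -0.3, -0.4]
finger_gap: 47.0
gripper_force: 51.3
```

>>> play_rows --targets '[[[0.03,0,0],[0,0,0],0.042],[[0.07,-0.001,0],[0,0,0],0.042],[[0.11,-0.002,0],[0,0,0],0.042],[[0.145,-0.002,0],[0,0,0],0.042],[[0.166,-0.002,0],[0,0,0],0.042]]'

```text
t: 8.55
tcp_pos: [643.4, -13.2, 51.1]
ee_rot: [-0.0, 0.668, 0.744, 0.0]
force: [1.0, -0.4, 0.3]
finger_gap: 47.2
gripper_force: 51.3
```

>>> play_rows --targets '[[[0,0,0],[0,0,0],0.042],[[0,0,0.015],[0,0,0],0.042],[[0,0,0.025],[0,0,0],0.042],[[0,0,0.033],[0,0,0],0.042],[[0,0,0.037],[0,0,0],0.042]]'

```text
t: 8.97
tcp_pos: [643.0, -17.6, 11.5]
ee_rot: [-0.001, 0.669, 0.743, -0.001]
force: [-0.1, 0.3, -0.2]
finger_gap: 47.1
gripper_force: 51.3
```

>>> play_rows --targets '[[[0,0,0.003],[0,0,0],0.042],[[0,0,0.004],[0,0,0],0.042],[[0,0,0.005],[0,0,0],0.042],[[0,0,0.005],[0,0,0],0.042]]'

```text
t: 9.3
tcp_pos: [644.1, -17.1, 8.6]
ee_rot: [0.0, 0.669, 0.743, 0.0]
force: [0.3, 0.5, 0.5]
finger_gap: 47.1
gripper_force: 51.3
```

>>> play_rows --targets '[[[0,0,0],[0,0,0],0.05],[[0,0,0],[0,0,0],0.056],[[0,0,0],[0,0,0],0.062],[[0,0,0],[0,0,0],0.066],[[0,0,0],[0,0,0],0.066]]'

```text
t: 9.72
tcp_pos: [643.9, -16.8, 8.4]
ee_rot: [0.0, 0.669, 0.743, 0.0]
force: [0.5, 1.2, 0.2]
finger_gap: 66.0
gripper_force: 0.0
```

>>> play_rows --targets '[[[0,0,-0.01],[0,0,0],0.066],[[0,0,-0.03],[0,0,0],0.066],[[0,0,-0.06],[0,0,0],0.07],[[0,0,-0.092],[0,0,0],0.07],[[0,0,-0.092],[0,0,0],0.07]]'

```text
t: 10.13
tcp_pos: [647.3, -17.1, 109.6]
ee_rot: [0.005, 0.669, 0.743, 0.004]
force: [0.4, -0.0, 1.7]
finger_gap: 70.0
gripper_force: 0.0
```

>>> play_rows --targets '[[[0.022,-0.096,0],[0,0,0],0.07],[[0.022,-0.096,0],[0,0,0],0.07],[[0.022,-0.096,0],[0,0,0],0.07],[[0.022,-0.096,0],[0,0,0],0.07]]'

```text
t: 10.47
tcp_pos: [543.3, -4.5, 100.3]
ee_rot: [-0.001, 0.669, 0.743, -0.001]
force: [0.0, -0.3, -0.3]
finger_gap: 69.9
gripper_force: 0.0
```

>>> play_rows --targets '[[[0.023,-0.095,0],[0,0,0],0.07],[[0.023,-0.095,0],[0,0,0],0.07],[[0.023,-0.095,0],[0,0,0],0.07],[[0.023,-0.095,0],[0,0,0],0.07],[[0.023,-0.095,0],[0,0,0],0.07]]'

```text
t: 10.88
tcp_pos: [450.1, 7.8, 101.6]
ee_rot: [0.001, 0.669, 0.743, 0.001]
force: [1.0, 0.2, 1.0]
finger_gap: 70.1
gripper_force: 0.0
```

Run:
```python
from h import *
cv2.imwrite("pics/s2.png",r.capture("scene")[:,:,::-1])
```

```text
(no output)
```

View pics/s2.png

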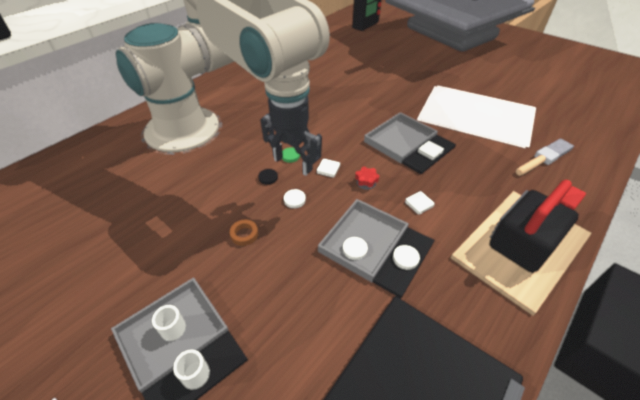

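The cup stands in its tray at (168,322), and one disc lies flat in the round tray at (355,248). The gripper hovers over the second disc at (294,199), so I'll grasp that and carry it.

>>> play_rows --targets '[[[0,0,0.03],[0,0,0],0.07],[[0,0,0.06],[0,0,0],0.07],[[0,0,0.08],[0,0,0],0.07],[[0,0,0.091],[0,0,0],0.07],[[0,0,0.098],[0,0,0],0.07]]'

```text
t: 11.35
tcp_pos: [449.6, 7.7, 1.2]
ee_rot: [-0.001, 0.669, 0.743, -0.0]
force: [0.2, -0.0, 0.2]
finger_gap: 69.9
gripper_force: 0.0
```

>>> play_rows --targets '[[[0,0,0.001],[0,0,0],0.065],[[0,0,0.001],[0,0,0],0.058],[[0,0,0.001],[0,0,0],0.052],[[0,0,0.001],[0,0,0],0.044],[[0,0,0.001],[0,0,0],0.042]]'

```text
t: 11.77
tcp_pos: [450.6, 7.8, 3.2]
ee_rot: [0.001, 0.669, 0.743, 0.001]
force: [-0.1, 0.6, 5.1]
finger_gap: 46.7
gripper_force: 50.6
```

>>> play_rows --targets '[[[0,0,0],[0,0,0],0.042],[[0,0,0],[0,0,0],0.042]]'

```text
t: 11.93
tcp_pos: [450.6, 7.8, 3.2]
ee_rot: [0.001, 0.669, 0.743, 0.001]
force: [-0.6, 0.6, 5.8]
finger_gap: 47.0
gripper_force: 50.7
```

>>> play_rows --targets '[[[0,0,-0.01],[0,0,0],0.042],[[0,0,-0.02],[0,0,0],0.042],[[0,0,-0.03],[0,0,0],0.042],[[0,0,-0.042],[0,0,0],0.042],[[0,0,-0.049],[0,0,0],0.042]]'

```text
t: 12.35
tcp_pos: [450.1, 7.8, 52.7]
ee_rot: [0.001, 0.669, 0.743, 0.001]
force: [0.9, 0.5, -0.1]
finger_gap: 47.0
gripper_force: 51.3
```

>>> play_rows --targets '[[[0.003,0.02,0],[0,0,0],0.042],[[0.006,0.045,0],[0,0,0],0.042],[[0.009,0.07,0],[0,0,0],0.042],[[0.012,0.09,0],[0,0,0],0.042],[[0.013,0.096,0],[0,0,0],0.042]]'

```text
t: 12.77
tcp_pos: [545.6, 31.4, 51.2]
ee_rot: [0.001, 0.669, 0.743, 0.001]
force: [0.6, -0.3, 0.7]
finger_gap: 47.2
gripper_force: 51.5
```

>>> play_rows --targets '[[[0.003,0.02,0],[0,0,0],0.042],[[0.006,0.045,0],[0,0,0],0.042],[[0.009,0.07,0],[0,0,0],0.042],[[0.012,0.09,0],[0,0,0],0.042],[[0.012,0.095,0],[0,0,0],0.042]]'

```text
t: 13.18
tcp_pos: [638.1, 53.3, 50.7]
ee_rot: [0.0, 0.669, 0.743, 0.0]
force: [-0.5, -0.7, -0.5]
finger_gap: 47.0
gripper_force: 51.5
```

>>> play_rows --targets '[[[0,0,0],[0,0,0],0.042],[[0,0,0.015],[0,0,0],0.042],[[0,0,0.025],[0,0,0],0.042],[[0,0,0.033],[0,0,0],0.042],[[0,0,0.037],[0,0,0],0.042]]'

```text
t: 13.6
tcp_pos: [635.0, 52.5, 11.6]
ee_rot: [-0.001, 0.669, 0.743, -0.001]
force: [0.1, -0.6, -0.1]
finger_gap: 46.6
gripper_force: 51.5
```

>>> play_rows --targets '[[[0,0,0.003],[0,0,0],0.042],[[0,0,0.004],[0,0,0],0.042],[[0,0,0.006],[0,0,0],0.042],[[0,0,0.006],[0,0,0],0.042]]'

```text
t: 13.93
tcp_pos: [636.6, 52.8, 7.5]
ee_rot: [0.0, 0.669, 0.743, 0.0]
force: [-0.9, -0.5, 0.6]
finger_gap: 47.0
gripper_force: 51.5
```

>>> play_rows --targets '[[[0,0,0],[0,0,0],0.05],[[0,0,0],[0,0,0],0.056],[[0,0,0],[0,0,0],0.062],[[0,0,0],[0,0,0],0.066],[[0,0,0],[0,0,0],0.066]]'

```text
t: 14.35
tcp_pos: [636.6, 52.8, 7.4]
ee_rot: [0.0, 0.669, 0.743, 0.0]
force: [-0.3, 0.3, 0.6]
finger_gap: 66.0
gripper_force: 0.0
```

>>> play_rows --targets '[[[0,0,-0.01],[0,0,0],0.066],[[0,0,-0.03],[0,0,0],0.066],[[0,0,-0.06],[0,0,0],0.07],[[0,0,-0.093],[0,0,0],0.07],[[0,0,-0.093],[0,0,0],0.07]]'

```text
t: 14.77
tcp_pos: [640.1, 52.9, 109.6]
ee_rot: [0.005, 0.669, 0.743, 0.005]
force: [0.7, 0.8, 1.8]
finger_gap: 69.8
gripper_force: 0.0
```

>>> play_rows --targets '[[[0.056,-0.093,0],[0,0,-0.12],0.07],[[0.056,-0.093,0],[0,0,-0.12],0.07],[[0.056,-0.093,0],[0,0,-0.12],0.07],[[0.056,-0.093,0],[0,0,-0.12],0.07]]'

```text
t: 15.1
tcp_pos: [534.7, 100.6, 100.4]
ee_rot: [-0.001, 0.622, 0.783, -0.0]
force: [-0.9, -0.1, 0.5]
finger_gap: 70.0
gripper_force: 0.0
```

>>> play_rows --targets '[[[0.066,-0.085,0],[0,0,-0.12],0.07],[[0.066,-0.085,0],[0,0,-0.12],0.07],[[0.066,-0.085,0],[0,0,-0.12],0.07],[[0.066,-0.085,0],[0,0,-0.12],0.07],[[0.066,-0.085,0],[0,0,-0.12],0.07]]'

```text
t: 15.52
tcp_pos: [440.8, 144.5, 101.4]
ee_rot: [0.001, 0.575, 0.818, 0.001]
force: [0.3, -0.6, 0.2]
finger_gap: 70.3
gripper_force: 0.0
```

>>> play_rows --targets '[[[0,0,0.03],[0,0,0],0.07],[[0,0,0.06],[0,0,0],0.07],[[0,0,0.08],[0,0,0],0.07],[[0,0,0.091],[0,0,0],0.07],[[0,0,0.098],[0,0,0],0.07]]'

```text
t: 15.93
tcp_pos: [441.0, 143.5, 1.2]
ee_rot: [-0.0, 0.576, 0.818, -0.001]
force: [-1.2, -0.6, 0.6]
finger_gap: 70.2
gripper_force: 0.0
```

>>> play_rows --targets '[[[0,0,0.001],[0,0,0],0.065],[[0,0,0.001],[0,0,0],0.056],[[0,0,0.001],[0,0,0],0.048],[[0,0,0.001],[0,0,0],0.04],[[0,0,0.001],[0,0,0],0.038]]'

```text
t: 16.35
tcp_pos: [442.0, 144.4, 3.1]
ee_rot: [0.001, 0.575, 0.818, 0.001]
force: [0.9, -0.6, 6.5]
finger_gap: 44.6
gripper_force: 51.5
```

>>> play_rows --targets '[[[0,0,0],[0,0,0],0.038],[[0,0,0],[0,0,0],0.038]]'

```text
t: 16.52
tcp_pos: [442.0, 144.3, 3.0]
ee_rot: [0.001, 0.575, 0.818, 0.001]
force: [1.2, -1.1, 7.3]
finger_gap: 44.5
gripper_force: 51.6
```

>>> play_rows --targets '[[[0,0,-0.01],[0,0,0],0.038],[[0,0,-0.02],[0,0,0],0.038],[[0,0,-0.03],[0,0,0],0.038],[[0,0,-0.042],[0,0,0],0.038],[[0,0,-0.049],[0,0,0],0.038]]'

```text
t: 16.93
tcp_pos: [441.3, 144.3, 52.5]
ee_rot: [0.001, 0.575, 0.818, 0.001]
force: [0.7, 0.2, 0.9]
finger_gap: 44.3
gripper_force: 51.1
```

>>> play_rows --targets '[[[0.016,0.013,0],[0,0,0.05],0.038],[[0.035,0.03,0],[0,0,0.1],0.038],[[0.055,0.046,0],[0,0,0.16],0.038],[[0.072,0.06,0],[0,0,0.21],0.038],[[0.078,0.065,0],[0,0,0.22],0.038]]'

```text
t: 17.35
tcp_pos: [476.0, 241.7, 51.0]
ee_rot: [0.0, 0.662, 0.75, 0.001]
force: [-0.4, 0.5, -0.6]
finger_gap: 44.2
gripper_force: 51.1
```

>>> play_rows --targets '[[[0.02,0.01,0],[0,0,0.05],0.038],[[0.042,0.022,0],[0,0,0.1],0.038],[[0.065,0.033,0],[0,0,0.16],0.038],[[0.085,0.043,0],[0,0,0.21],0.038],[[0.09,0.046,0],[0,0,0.23],0.038]]'

```text
t: 17.77
tcp_pos: [510.2, 336.6, 50.7]
ee_rot: [-0.0, 0.743, 0.669, 0.0]
force: [0.1, -1.4, 0.5]
finger_gap: 44.6
gripper_force: 51.1
```

>>> play_rows --targets '[[[0,0,0],[0,0,0],0.038],[[0,0,0.015],[0,0,0],0.038],[[0,0,0.025],[0,0,0],0.038],[[0,0,0.033],[0,0,0],0.038],[[0,0,0.037],[0,0,0],0.038]]'

```text
t: 18.18
tcp_pos: [508.9, 333.3, 11.6]
ee_rot: [-0.0, 0.743, 0.669, -0.001]
force: [0.5, 0.7, -1.4]
finger_gap: 44.4
gripper_force: 51.1
```

>>> play_rows --targets '[[[0,0,0.003],[0,0,0],0.038],[[0,0,0.004],[0,0,0],0.038],[[0,0,0.006],[0,0,0],0.038],[[0,0,0.006],[0,0,0],0.038]]'

```text
t: 18.52
tcp_pos: [509.9, 334.5, 7.4]
ee_rot: [0.0, 0.743, 0.669, 0.0]
force: [-0.1, -0.2, -0.5]
finger_gap: 44.2
gripper_force: 51.1
```

>>> play_rows --targets '[[[0,0,0],[0,0,0],0.047],[[0,0,0],[0,0,0],0.053],[[0,0,0],[0,0,0],0.06],[[0,0,0],[0,0,0],0.066],[[0,0,0],[0,0,0],0.066]]'

```text
t: 18.93
tcp_pos: [509.9, 334.5, 7.4]
ee_rot: [0.0, 0.743, 0.669, 0.0]
force: [-0.7, 1.1, 0.6]
finger_gap: 65.7
gripper_force: 0.0
```

>>> play_rows --targets '[[[0,0,-0.01],[0,0,0],0.066],[[0,0,-0.03],[0,0,0],0.066],[[0,0,-0.06],[0,0,0],0.07],[[0,0,-0.093],[0,0,0],0.07],[[0,0,-0.093],[0,0,0],0.07]]'

```text
t: 19.35
tcp_pos: [512.9, 336.3, 109.3]
ee_rot: [0.001, 0.743, 0.669, 0.006]
force: [0.5, -0.4, 1.6]
finger_gap: 69.9
gripper_force: 0.0
```

>>> play_rows --targets '[[[-0.064,0.091,0],[0,0,0.09],0.07],[[-0.064,0.091,0],[0,0,0.09],0.07],[[-0.064,0.091,0],[0,0,0.09],0.07],[[-0.064,0.091,0],[0,0,0.09],0.07]]'

```text
t: 19.68
tcp_pos: [597.1, 257.1, 101.0]
ee_rot: [0.001, 0.774, 0.633, 0.001]
force: [0.1, 0.5, -0.5]
finger_gap: 69.9
gripper_force: 0.0
```

>>> play_rows --targets '[[[-0.056,0.096,0],[0,0,0.1],0.07],[[-0.056,0.096,0],[0,0,0.1],0.07],[[-0.056,0.096,0],[0,0,0.1],0.07],[[-0.056,0.096,0],[0,0,0.1],0.07],[[-0.056,0.096,0],[0,0,0.1],0.07]]'

```text
t: 20.1
tcp_pos: [677.5, 186.8, 100.3]
ee_rot: [-0.0, 0.804, 0.595, 0.0]
force: [0.2, 0.8, -0.0]
finger_gap: 70.0
gripper_force: 0.0
```

Run:
```python
from h import *
cv2.imwrite("pics/s3.png",r.capture("scene")[:,:,::-1])
```

```text
(no output)
```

View pics/s3.png

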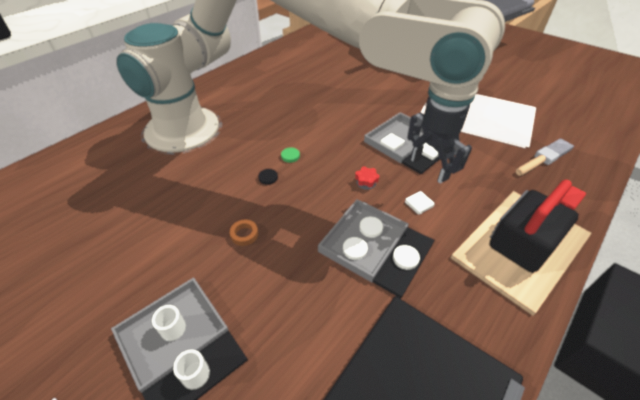

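Both discs lie side by side in the round tray at (355,248) and (371,227). The first square is in its tray at (393,142), and the last one is free at (420,203), under the gripper.

>>> play_rows --targets '[[[0,0,0.03],[0,0,0],0.07],[[0,0,0.06],[0,0,0],0.07],[[0,0,0.08],[0,0,0],0.07],[[0,0,0.091],[0,0,0],0.07],[[0,0,0.098],[0,0,0],0.07]]'

```text
t: 20.57
tcp_pos: [675.5, 189.0, 0.8]
ee_rot: [-0.001, 0.803, 0.596, -0.001]
force: [-0.5, 0.1, 0.0]
finger_gap: 70.0
gripper_force: 0.0
```

>>> play_rows --targets '[[[0,0,0.001],[0,0,0],0.065],[[0,0,0.001],[0,0,0],0.056],[[0,0,0.001],[0,0,0],0.048],[[0,0,0.001],[0,0,0],0.04],[[0,0,0.001],[0,0,0],0.038]]'

```text
t: 20.98
tcp_pos: [678.2, 188.1, 3.9]
ee_rot: [0.001, 0.803, 0.596, 0.002]
force: [0.0, 0.1, 6.7]
finger_gap: 43.9
gripper_force: 51.5
```

>>> play_rows --targets '[[[0,0,0],[0,0,0],0.038],[[0,0,0],[0,0,0],0.038]]'

```text
t: 21.15
tcp_pos: [678.2, 188.2, 3.9]
ee_rot: [0.001, 0.803, 0.596, 0.002]
force: [-0.8, 0.8, 6.6]
finger_gap: 44.4
gripper_force: 51.5
```

>>> play_rows --targets '[[[0,0,-0.01],[0,0,0],0.038],[[0,0,-0.02],[0,0,0],0.038],[[0,0,-0.03],[0,0,0],0.038],[[0,0,-0.042],[0,0,0],0.038],[[0,0,-0.049],[0,0,0],0.038]]'

```text
t: 21.57
tcp_pos: [677.7, 187.9, 53.1]
ee_rot: [0.001, 0.803, 0.595, 0.001]
force: [-0.2, -0.9, 0.7]
finger_gap: 44.2
gripper_force: 50.9
```

>>> play_rows --targets '[[[0.016,-0.022,0],[0,0,-0.02],0.038],[[0.036,-0.049,0],[0,0,-0.04],0.038],[[0.056,-0.076,0],[0,0,-0.07],0.038],[[0.074,-0.1,0],[0,0,-0.09],0.038],[[0.08,-0.108,0],[0,0,-0.1],0.038]]'

```text
t: 21.98
tcp_pos: [594.5, 299.2, 51.0]
ee_rot: [-0.001, 0.771, 0.637, 0.0]
force: [0.2, -0.1, 0.1]
finger_gap: 44.6
gripper_force: 51.0
```

>>> play_rows --targets '[[[0.018,-0.02,0],[0,0,-0.02],0.038],[[0.041,-0.045,0],[0,0,-0.04],0.038],[[0.064,-0.07,0],[0,0,-0.07],0.038],[[0.084,-0.092,0],[0,0,-0.08],0.038],[[0.091,-0.1,0],[0,0,-0.09],0.038]]'

```text
t: 22.4
tcp_pos: [514.3, 407.3, 50.9]
ee_rot: [-0.0, 0.742, 0.67, 0.0]
force: [-0.5, -0.9, -0.4]
finger_gap: 44.0
gripper_force: 51.0
```

>>> play_rows --targets '[[[0,0,0],[0,0,0],0.038],[[0,0,0.015],[0,0,0],0.038],[[0,0,0.025],[0,0,0],0.038],[[0,0,0.033],[0,0,0],0.038],[[0,0,0.037],[0,0,0],0.038]]'

```text
t: 22.82
tcp_pos: [516.5, 402.7, 11.3]
ee_rot: [-0.0, 0.744, 0.668, -0.001]
force: [-0.4, -0.9, -0.7]
finger_gap: 44.3
gripper_force: 51.0
```

>>> play_rows --targets '[[[0,0,0.003],[0,0,0],0.038],[[0,0,0.004],[0,0,0],0.038],[[0,0,0.005],[0,0,0],0.038],[[0,0,0.005],[0,0,0],0.038]]'

```text
t: 23.15
tcp_pos: [516.7, 404.4, 8.6]
ee_rot: [0.0, 0.743, 0.669, 0.0]
force: [0.9, -0.4, 0.4]
finger_gap: 44.4
gripper_force: 51.0
```

>>> play_rows --targets '[[[0,0,0],[0,0,0],0.047],[[0,0,0],[0,0,0],0.053],[[0,0,0],[0,0,0],0.06],[[0,0,0],[0,0,0],0.066],[[0,0,0],[0,0,0],0.066]]'

```text
t: 23.57
tcp_pos: [516.4, 404.4, 8.4]
ee_rot: [0.0, 0.743, 0.669, 0.0]
force: [1.3, -0.2, 0.3]
finger_gap: 65.9
gripper_force: 0.0
```

>>> play_rows --targets '[[[0,0,-0.01],[0,0,0],0.066],[[0,0,-0.03],[0,0,0],0.066],[[0,0,-0.06],[0,0,0],0.07],[[0,0,-0.093],[0,0,0],0.07],[[0,0,-0.12],[0,0,0],0.07]]'

```text
t: 23.98
tcp_pos: [516.6, 404.6, 131.6]
ee_rot: [0.0, 0.743, 0.669, 0.001]
force: [0.2, 0.8, 0.9]
finger_gap: 70.3
gripper_force: 0.0
```

>>> play_rows --targets '[[[-0.15,-0.05,-0.03],[0,0,0],0.07],[[-0.15,-0.05,-0.03],[0,0,0],0.07],[[-0.15,-0.05,-0.03],[0,0,0],0.07],[[-0.15,-0.05,-0.03],[0,0,0],0.07],[[-0.15,-0.05,-0.03],[0,0,0],0.07]]'

```text
t: 24.4
tcp_pos: [449.5, 256.5, 160.3]
ee_rot: [0.001, 0.744, 0.668, 0.0]
force: [0.5, -0.7, -0.1]
finger_gap: 70.4
gripper_force: 0.0
```

>>> play_rows --targets '[[[-0.15,-0.02,-0.03],[0,0,0],0.07],[[-0.15,-0.02,-0.03],[0,0,0],0.07],[[-0.15,-0.02,-0.03],[0,0,0],0.07],[[-0.15,-0.02,-0.03],[0,0,0],0.07],[[-0.15,-0.02,-0.03],[0,0,0],0.07]]'

```text
t: 24.82
tcp_pos: [415.4, 110.2, 190.7]
ee_rot: [0.002, 0.745, 0.668, 0.001]
force: [-0.5, 0.6, 0.3]
finger_gap: 70.0
gripper_force: 0.0
```

Run:
```python
from h import *
im=r.capture("top")[:,:,::-1].copy(); cv2.imwrite("pics/t4.png",im[85:285,150:510])
cv2.imwrite("pics/t4c.png",cv2.resize(im[85:285,150:510],(800,444),interpolation=cv2.INTER_CUBIC))
cv2.imwrite("pics/s4.png",r.capture("scene")[:,:,::-1])
for c in("top","scene"):
  for q in ["round_a","square_a","cup","tape","knob"]:
    print(c,q,[[round(x) for x in d["at"]]+[round(d["confidence"],2)] for d in r.mark_of(c,q)])
```

```text
top round_a [[349, 19, -1, 0.84], [642, -16, 1, 0.69], [637, 53, 5, 0.64]]
top square_a [[513, 405, 2, 0.6], [510, 333, 9, 0.55]]
top cup [[504, -365, 2, 0.52]]
top tape [[439, -138, 4, 0.57]]
top knob [[508, -370, 0, 0.65]]
scene round_a [[635, 50, 4, 0.92], [347, 21, 0, 0.62], [644, -16, 3, 0.55], [332, 116, -2, 0.48]]
scene square_a [[518, 403, 5, 0.53], [507, 334, 4, 0.51]]
scene cup [[503, -365, 8, 0.62]]
scene tape [[436, -141, 3, 0.79]]
scene knob [[541, 167, -1, 0.66]]
```

View pics/t4c.png

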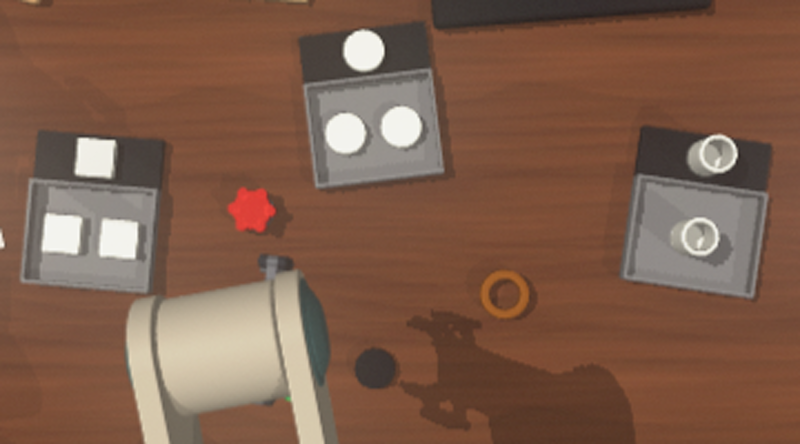

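View pics/s4.png

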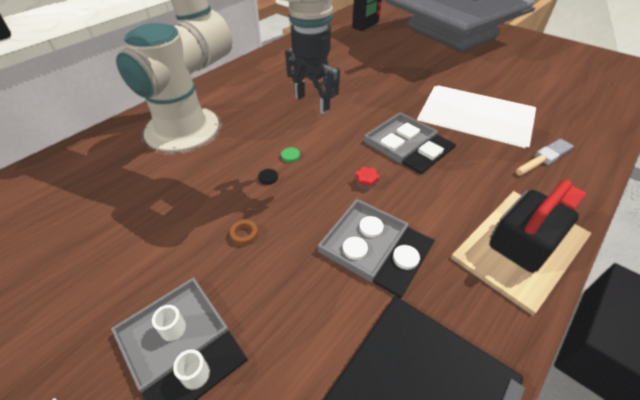

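Both views show the discs, squares and cup flat or upright, side by side and well inside their trays. Discs are at crop (345,133) and (401,127), squares at (62,234) and (119,239), and the cup at (697,238). The tape and knob have not moved and the arm is clear, so I'm handing in.

```bash
python3 -c "
from station import r
print(r.sign_off())"
```

```text
the job is handed in; nothing more can be done
None
```

All five blanks are in the trays with their matching samples: magnets flat and side by side, cup upright, tape roll and knob where they were. I handed the job in at about 25 s; the sign-off gave no verdict, so this rests on the final pictures.

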